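# Seal the culture carrier: fit the lid and snap its four clips crosswise

## Task

Close the dish carrier for transport: set the loose lid on it by its handle so that it lies level on the seal, then snap the four clips shut over the rim, crosswise - the first two at opposite corners, then the other two - so that the seal is squeezed evenly. Push each clip until it snaps home, but gently: they break at 20 newtons. Leave everything else on the bench where it is.

Things in the scene. Friction and masses are not known exactly. Their poses are not given: they have to be found in the camera images.
- carrier: Clear tub with two petri dishes in it, on soft suction feet: it stays put but gives sideways under a push, about 1 mm per 1.3 N, and springs back. Origin: centre of its underside on the table; x along its long side, z up. Tub 144x96 mm outside. A white rolled rim, a round bar 7 mm thick, runs round it 12 mm out from the walls: centre line 168x120 mm, z 70 mm.
- carrier_mouth (a point): Centre of the carrier's mouth, 138x90 mm inside, level with the tops of the tub's walls, 73.5 mm above the table; axes as the carrier's. A soft dark rubber seal lies on the rim all round, its top 6 mm above this point.
- lid: Loose white lid, 0.2 kg, plate 174x119x8 mm, starts flat on the table. Origin: centre of its plug's underside; x along its long side, z up; plate z 10 to 18 mm. The plug, 135x87 mm, lower edges rounded, fits the mouth 1.5 mm clear a side, either way round. Lying on the seal its origin is about 69 mm above the carrier's, clips open or shut. A push on a clip can shift it 1.5 mm.
- lid_handle (a point): Centre of the grey carrying handle's bar, on the lid's middle 42 mm above its origin. The bar lies along the lid's x, 84 mm long, 14 mm wide (y), 10 mm high, with 19 mm open below it to the plate between posts at x -36 and +36 mm.
- clip_1: Grey claw clip, 27 mm wide, hinged on the lid's long edge at x, y = (+45, +63) mm, z 15.5 mm of the lid. Origin on the hinge axis. When shut: y points outward from the lid, z up; a strap hangs down, outer face at y 5.3 mm, to z -17 mm, and ends in a flared finger tab, lower edge at y 8, z -26 mm; its round nose hooks inside and under the rim. Diagonal to clip_3.
- clip_1_hinge (a joint): Angle of clip_1: 0 shut on its stop (snapped below 0.12), 1.57 straight out, 2.0 upper stop; starts 1.55 to 1.85, stays where left. Fold the claw down from above, then push its tab in from outside, moving down with it as it swings or it binds. It meets the rim at 0.6 and stands there, the carrier giving way, until 8 to 15 N snaps it past. Breaks at 20 N.
- clip_2: Grey claw clip like clip_1, its hinge at x, y = (+45, -63) mm, z 15.5 mm of the lid; its own y points outward from the lid when it is shut. Diagonal to clip_4.
- clip_2_hinge (a joint): Angle of clip_2, as for clip_1: 0 shut, 1.57 straight out, starts 1.55 to 1.85.
- clip_3: Grey claw clip like clip_1, its hinge at x, y = (-45, -63) mm, z 15.5 mm of the lid; its own y points outward from the lid when it is shut. Diagonal to clip_1.
- clip_3_hinge (a joint): Angle of clip_3, as for clip_1: 0 shut, 1.57 straight out, starts 1.55 to 1.85.
- clip_4: Grey claw clip like clip_1, its hinge at x, y = (-45, +63) mm, z 15.5 mm of the lid; its own y points outward from the lid when it is shut. Diagonal to clip_2.
- clip_4_hinge (a joint): Angle of clip_4, as for clip_1: 0 shut, 1.57 straight out, starts 1.55 to 1.85.
- clip_1_tab (a point): Middle of the outer face of clip_1's finger tab, where it is pushed: 6.5 mm out and 21.5 mm below its hinge when shut.
- clip_2_tab (a point): Middle of the outer face of clip_2's finger tab, where it is pushed: 6.5 mm out and 21.5 mm below its hinge when shut.
- clip_3_tab (a point): Middle of the outer face of clip_3's finger tab, where it is pushed: 6.5 mm out and 21.5 mm below its hinge when shut.
- clip_4_tab (a point): Middle of the outer face of clip_4's finger tab, where it is pushed: 6.5 mm out and 21.5 mm below its hinge when shut.
- jar: White screw-top sample jar, 55 mm across, 80 mm tall, stands near the back between the work and the wall; leave alone.
- counter: Round white hand tally counter, 51x53x22 mm, front left of the table; leave alone.
- needle: Dissecting needle with a wooden handle, 158 mm long, lies front right; leave alone.
- dish_cover: Clear petri dish lid, 64 mm across, 10 mm high, lies near the back; leave alone.

How it is judged:
By the outcome, as a careful person would: the job done as asked, in the order asked, and still so for the second after the job is handed in, with the robot touching nothing.
It also fails if it takes over 70 s, if anything falls off the work surface, if the arm or the gripper's body presses on something with over 40 N, if the wrist force passes 120 N, or if a joint passes its speed limit or range.

## Robot

A 7-joint arm with a two-finger parallel gripper is mounted at the origin on a cart in front of the work surface, level with it; the furniture and walls round the work are solid. World frame = base frame: x ahead of the robot, y to its left, z up, the work surface at z = 0. Lengths are in m, angles in rad, forces in N, time in s.
With the tool pointing down it reaches from about 0.425 to 0.925 m from the base axis. Payload 6.8 kg.
Tool frame: the origin (TCP) lies between the finger pads; the fingertips stand finger_overhang ahead of it and the grasp point (between the pads) lies 6 mm ahead of it (finger_overhang is the distance from the TCP to the fingertips, in m); z points along the fingers, y is the line along which they close (so a half turn about z gives the same grasp; the last joint's range is limited). The gripper opens to 85 mm and grips with 20 to 120 N. Pads are 22 mm wide; open, the fingers measure 114 mm over their backs; the gripper's body (76 mm by 85 mm) begins 54 mm behind the grasp point. The pads swing forward as they close: fully open they stand 13 mm farther back than shut.
Start: joints at [1.016, 0.477, 0.022, 1.555, -0.011, 1.109, -0.083], TCP at [0.292, -0.609, 0.256] pointing down, gripper open.
Joint ranges: [-2.96, 2.96], [-0.34, 2.1], [-1.41, 1.46], [0.24, 2.44], [-1.37, 4.51], [0.17, 1.92], [-2.96, 2.96]. Speed limits (rad/s): [2.39, 2.39, 3.14, 3.14, 3.14, 3.14, 3.14].

## Interface

Orientations are given as a unit quaternion [w, x, y, z].
In Python, from station import * gives the robot as it stands.
- The arm moves only by the tool drive_tool, never from a script. Its argument "increments" is a list of rows, each an object of numbers: "claw": the finger opening in m, from 0 to 0.0854; "dx", "dy", "dz": the shift along the tool's x, y, z in m; "wx", "wy", "wz": the turn, a rotation vector about the tool's x, y, z in degrees. A call has 1 to 20 rows; each row shifts and turns the commanded pose from where the row before left it, along the tool's axes as they then stand; what a row does not reach is not made up. A row lasts 1/8 s, in which the tool goes at most 62.5 mm and 10.7 degrees, less where a joint would pass 70% of its speed; a pose out of reach is approached as far as the arm can. A call with a gripper value outside its range is refused whole. The fingers move at their own pace and stop on an object; "newtons" is the grip in N (left out, the last holds). Time passes only in rows, so rows that do not move let the fingers close. It gives the time, the measured TCP pose, the force, the opening and the grip force at its end, in the units of the state.
- get_obs(): the state, without advancing time (a new reading comes with each control period).
- read_camera(name): name is "side" or "top" or "wrist"; returns (picture, depth): 384x512x3 uint8, red, green, blue; 384x512 float32, m along the optical axis (not along the pixel's ray), 0 where there is no reading.
- calibration(name): a dict with "intrinsics" (3x3 intrinsics, pixels), "k1" (the pictures are not rectified: a ray, as slopes to the right and down, at radius r is drawn at 1 + k1 r^2 times it, then the intrinsics apply), "R" (3x3) and "t" (3): a world point X has camera coordinates R X + t; the wrist camera has in their place "mount" (4x4, takes a point from camera to tool coordinates, whose origin is the TCP and whose axes are the flange's). Camera axes: x right, y down, z forward; pixel columns grow to the right and rows downward; lengths in m; the calibration is good to about 2 mm. A picture is of the moment at which its call begins: read the wrist's pose just before it. calibration takes no time and is no camera call.
- hand_in(): hands the job in; it is judged then, once.
The state is a dict: "t": time; "q": joint angles; "joint_vel": joint speeds; "joint_torque": joint torques, N m; "eef_pos": TCP position; "tool_rot": TCP orientation; "contact_force": force on the tool from outside, world axes, zero at the start; "torque": the same for the moment, N m; "gripper_width": opening from 0.0 (shut) to 1.0 (fully open); "grasp_force": force on a finger pad.
Only numpy, scipy, OpenCV 4.12 (cv2) and the standard library are available. Lean on these libraries where they do the work, as an engineer would, in place of code of your own. Each camera call takes 0.05 s, during which the arm holds its last target. There are 200 camera calls.

## Working session

There is one attempt and no reset: what is moved stays moved. The work goes in short steps, Python scripts to look and compute and a tool call to move; the robot and the scene stay as the last step left them, time stands still between calls to the robot, and variables do not carry over. Pictures are saved under pics/ and viewed, at most 10 in all, crops included, and the job is handed in when it is done.

Besides the shell and the picture viewer there is one more tool, called after "Call:" by a JSON object that holds its "fn" and its "kwargs", one argument or row to a line. drive_tool: Moves the arm, as the interface text tells. Its arguments: {"type":"object","properties":{"increments":{"type":"array","items":{"type":"object","properties":{"claw":{"type":"number"},"dx":{"type":"number"},"dy":{"type":"number"},"dz":{"type":"number"},"wx":{"type":"number"},"wy":{"type":"number"},"wz":{"type":"number"}}}},"newtons":{"type":"number"}},"required":["increments"]}

```bash
mkdir -p pics; ls; python3 - <<'E'
from station import *
import cv2, numpy as np
o=get_obs(); print(o)
for n in ["top","side"]:
    p,d=read_camera(n); np.savez(f"{n}0.npz",p=p,d=d)
    cv2.imwrite(f"pics/{n}0.png",cv2.resize(p[:,:,::-1],(768,576)))
    c=calibration(n); print(n,c)
print(calibration("wrist"))
try: print(finger_overhang)
except Exception as e: print(e)
E
```

```text
pics
{'t': 0.0, 'q': array([ 1.01589604,  0.47782367,  0.02232493,  1.55643159, -0.01150078,
        1.10928341, -0.08310114]), 'joint_vel': array([ 8.13216169e-05,  1.57588509e-03, -2.87727417e-04, -8.92021246e-04,
       -9.00670455e-04,  7.59994784e-06,  5.03908637e-04]), 'joint_torque': array([ 1.06214429e-05, -5.96446931e+01,  1.60798732e+00, -2.81203687e+01,
        1.24658074e-02,  9.39450605e-03, -1.25407081e-05]), 'eef_pos': array([ 0.29142405, -0.60825758,  0.25531796]), 'tool_rot': array([-8.70037787e-04,  9.75145688e-01,  2.21562771e-01, -2.63403309e-04]), 'contact_force': array([ 0.74976286, -0.51678364,  0.34718768]), 'torque': array([0.00704781, 0.0201934 , 0.0506633 ]), 'grasp_force': 0.0, 'gripper_width': 0.9968770383410626}
top {'intrinsics': array([[446.08703692,   0.        , 254.84717238],
       [  0.        , 446.08703692, 186.18068062],
       [  0.        ,   0.        ,   1.        ]]), 'k1': 0.04958988441819189, 'R': array([[-0.01067871, -0.99993356,  0.00434119],
       [-0.99106797,  0.01000669, -0.13298172],
       [ 0.13292945, -0.00572249, -0.99110898]
[... 315 characters left out ...]
  [-0.6973232 , -0.35332279, -0.62362116],
       [ 0.56604246,  0.26228174, -0.78153964]]), 't': array([-0.16064679,  0.43272163,  1.21234328])}
{'intrinsics': array([[291.38546687,   0.        , 253.20916478],
       [  0.        , 291.38546687, 193.31171244],
       [  0.        ,   0.        ,   1.        ]]), 'k1': -0.06080439189389341, 'mount': array([[ 8.03465352e-04, -9.56295559e-01, -2.92400680e-01,
         7.51596864e-02],
       [ 9.99999667e-01,  7.26797801e-04,  3.70832156e-04,
         5.86142881e-04],
       [-1.42108973e-04, -2.92400881e-01,  9.56295825e-01,
        -1.17502820e-01],
       [ 0.00000000e+00,  0.00000000e+00,  0.00000000e+00,
         1.00000000e+00]])}
0.025
```

View pics/top0.png

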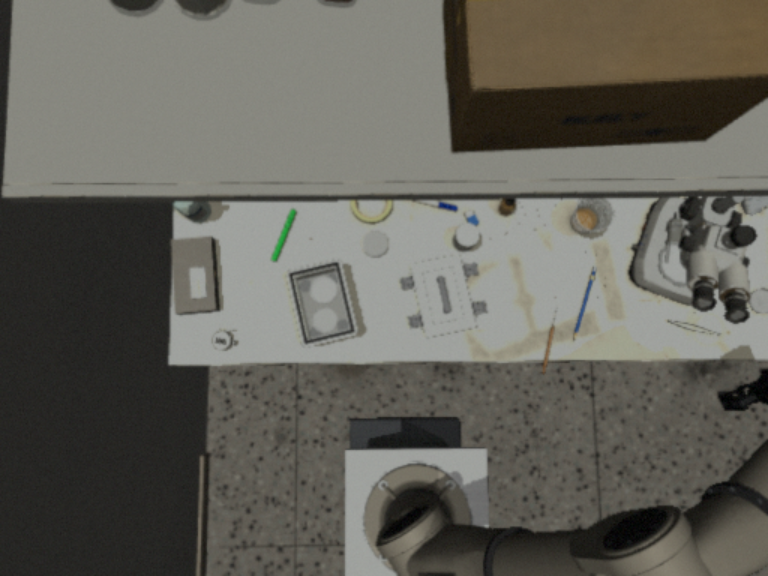

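View pics/side0.png

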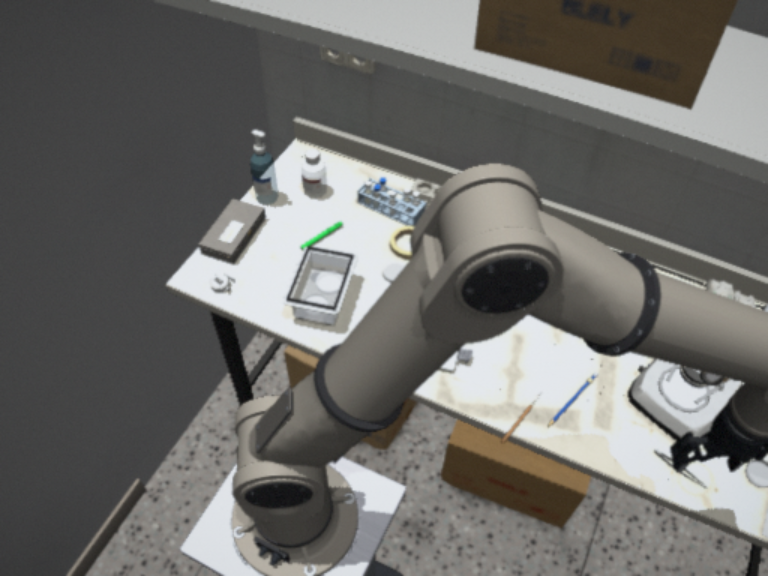

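The top view (768x576) shows the carrier at about (322,302), with its long side roughly along world x and tilted about 10°. The lid is at (445,295) with its four clips standing out and the handle along its long side. The jar is at (467,237), the dish cover at (376,243), the counter at (223,340) and the needle at (549,340). In the side view the arm hides the lid.

```bash
cat > h.py <<'E'
import numpy as np, cv2
from scipy.spatial.transform import Rotation as Ro
from station import *
def campose(n,o=None):
    """camera->world R, origin"""
    c=calibration(n)
    if n!="wrist": return c["R"].T, -c["R"].T@c["t"]
    w,x,y,z=o["tool_rot"]; T=Ro.from_quat([x,y,z,w]).as_matrix()
    return T@c["mount"][:3,:3], T@c["mount"][:3,3]+o["eef_pos"]
def slopes(n,uv):
    c=calibration(n);K=c["intrinsics"]
    return cv2.undistortPoints(np.float64(uv).reshape(-1,1,2),K,np.array([c["k1"],0,0,0,0.]))[:,0]
def on_plane(n,uv,z,o=None):
    R,C=campose(n,o); s=slopes(n,uv); r=np.c_[s,np.ones(len(s))]@R.T
    return C+r*((z-C[2])/r[:,2])[:,None]
def cloud(n,d,o=None):
    R,C=campose(n,o); v,u=np.mgrid[:384,:512]; s=slopes(n,np.c_[u.ravel(),v.ravel()])
    return ((np.c_[s,np.ones(len(s))]*d.reshape(-1,1))@R.T+C).reshape(384,512,3)
def tool_yaw(o):
    w,x,y,z=o["tool_rot"]; T=Ro.from_quat([x,y,z,w]).as_matrix()
    return np.degrees(np.arctan2(T[1,0],T[0,0])),T
E
python3 - <<'E'
from h import *
f=np.load("top0.npz");p,d=f["p"],f["d"];P=cloud("top",d)
def at(u,v): return P[int(v/1.5),int(u/1.5)].round(3)
for k,uv in dict(carrier=(322,300),lid=(430,290),handle=(445,295),jar=(467,232),cover=(376,243),table=(400,330),shelf=(300,100),shelfedge=(300,190),boxL=(195,275),counter=(223,340)).items(): print(k,at(*uv))
print(on_plane("top",[(445/1.5,295/1.5)],.047), on_plane("top",[(322/1.5,301/1.5)],.0795))
cv2.imwrite("pics/topcrop.png",cv2.resize(p[120:250,150:350,::-1],None,fx=4,fy=4,interpolation=cv2.INTER_CUBIC))
# handle by depth
m=(P[...,2]>.036)&(P[...,2]<.056); m[:, :275]=0;m[:,320:]=0;m[:175]=0;m[230:]=0
q=P[m];print(m.sum(),q.mean(0) if m.sum() else 0, cv2.minAreaRect(np.float32(q[:,:2]*1000)) if m.sum()>3 else 0)
gray=p.mean(2);m=(gray<75).astype(np.uint8); m[:,:185]=0;m[:,245:]=0;m[:165]=0;m[235:]=0
n,l,s,c=cv2.connectedComponentsWithStats(m);i=1+np.argmax(s[1:,4]);vu=np.argwhere(l==i)
X=on_plane("top",vu[:,::-1].astype(float),.0795);print(s[i],cv2.minAreaRect(np.float32(X[:,:2]*1000)))
E
```

```text
carrier [0.483 0.209 0.026]
lid [ 0.505 -0.038  0.022]
handle [ 0.491 -0.07   0.047]
jar [ 0.629 -0.121  0.077]
cover [0.617 0.084 0.008]
table [0.414 0.031 0.   ]
shelf [0.71  0.187 0.626]
shelfedge [0.577 0.186 0.628]
boxL [0.542 0.491 0.043]
counter [0.397 0.432 0.024]
[[ 0.48893521 -0.07227338  0.047     ]] [[0.47487277 0.20188673 0.0795    ]]
105 [ 0.4919364  -0.06755656  0.04710261] ((491.1679382324219, -67.98673248291016), (82.56782531738281, 14.443860054016113), 11.011653900146484)
[193 175  43  54 191] ((473.2232971191406, 204.25523376464844), (157.49061584472656, 108.41909790039062), 13.215368270874023)
```

View pics/topcrop.png

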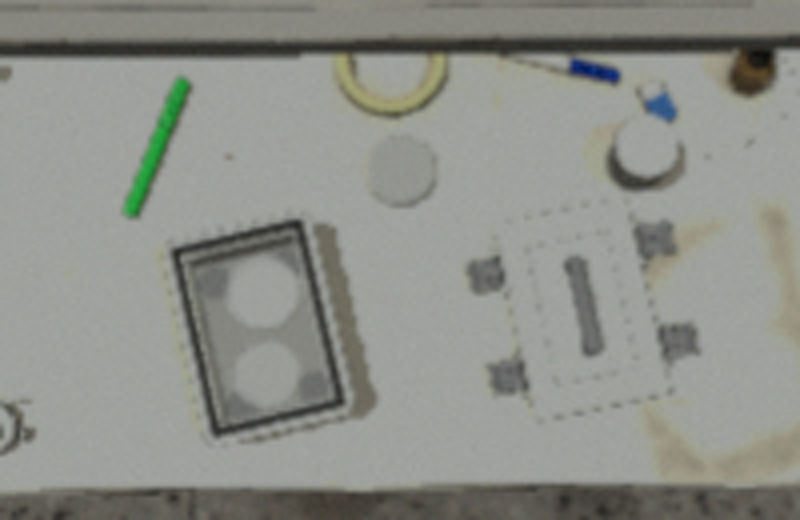

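The crop confirms the lid yaw at about +11° and the carrier yaw at about +12°. I'll move the wrist camera over the lid, passing in front of the microscope.

Call:
{"fn": "drive_tool", "kwargs": {
  "increments": [
    {"wz":7.3},
    {"wz":7.3},
    {"dx":0.012,"dy":-0.051},
    {"dx":0.012,"dy":-0.051},
    {"dx":0.012,"dy":-0.051},
    {"dx":0.012,"dy":-0.051},
    {"dx":0.012,"dy":-0.05},
    {"dx":0.04,"dy":-0.04},
    {"dx":0.04,"dy":-0.04},
    {"dx":0.04,"dy":-0.04},
    {"dx":0.04,"dy":-0.04},
    {"dx":0.04,"dy":-0.04},
    {"dx":0.04,"dy":-0.04},
    {},
    {}
  ]
}}

```text
schema error: expected keys claw, dx, dy, dz, wx, wy, wz
```

```bash
python3 - <<'E'
from h import *
o=get_obs();p,d=read_camera("wrist");P=cloud("wrist",d,o);np.savez("w1.npz",p=p,d=d)
print(o["eef_pos"],tool_yaw(o)[0],o["contact_force"],o["t"])
cv2.imwrite("pics/w1.png",p[:,:,::-1])
z=P[...,2]; near=np.hypot(P[...,0]-.49,P[...,1]+.068)<.06
m=(z>.040)&(z<.055)&near; q=P[m]; print(m.sum(),q.mean(0),cv2.minAreaRect(np.float32(q[:,:2]*1000)))
m2=(z>.010)&(z<.03)&(np.hypot(P[...,0]-.49,P[...,1]+.068)<.12)&(p.min(2)>140); q=P[m2];print(m2.sum(),np.median(q,0),cv2.minAreaRect(np.float32(q[:,:2]*1000)))
print("table z",np.median(z[(np.abs(P[...,0]-.42)<.02)&(np.abs(P[...,1]+.2)<.02)]))
E
```

```text
[ 0.29147326 -0.60829115  0.25541689] 25.603676067874765 [-0.87820831  0.02923462  0.45473946] 0.1
0 [nan nan nan] ((0.0, 0.0), (0.0, 0.0), 0.0)
0 [nan nan nan] ((0.0, 0.0), (0.0, 0.0), 0.0)
table z nan<stdin>:6: RuntimeWarning: Mean of empty slice.
  ret = um.true_divide(
  return _methods._mean(a, axis=axis, dtype=dtype,
  ret = ret.dtype.type(ret / rcount)
```

View pics/w1.png

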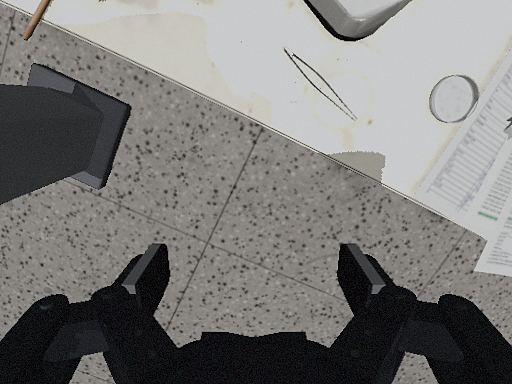

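The move was refused because every row needs all seven keys, so this picture only shows the start pose: bench edge, and fingers at the bottom.

Call:
{"fn": "drive_tool", "kwargs": {
  "increments": [
    {"claw":0.085,"dx":0,"dy":0,"dz":0,"wx":0,"wy":0,"wz":7.3},
    {"claw":0.085,"dx":0,"dy":0,"dz":0,"wx":0,"wy":0,"wz":7.3},
    {"claw":0.085,"dx":0.012,"dy":-0.051,"dz":0,"wx":0,"wy":0,"wz":0},
    {"claw":0.085,"dx":0.012,"dy":-0.051,"dz":0,"wx":0,"wy":0,"wz":0},
    {"claw":0.085,"dx":0.012,"dy":-0.051,"dz":0,"wx":0,"wy":0,"wz":0},
    {"claw":0.085,"dx":0.012,"dy":-0.051,"dz":0,"wx":0,"wy":0,"wz":0},
    {"claw":0.085,"dx":0.012,"dy":-0.05,"dz":0,"wx":0,"wy":0,"wz":0},
    {"claw":0.085,"dx":0.04,"dy":-0.04,"dz":0,"wx":0,"wy":0,"wz":0},
    {"claw":0.085,"dx":0.04,"dy":-0.04,"dz":0,"wx":0,"wy":0,"wz":0},
    {"claw":0.085,"dx":0.04,"dy":-0.04,"dz":0,"wx":0,"wy":0,"wz":0},
    {"claw":0.085,"dx":0.04,"dy":-0.04,"dz":0,"wx":0,"wy":0,"wz":0},
    {"claw":0.085,"dx":0.04,"dy":-0.04,"dz":0,"wx":0,"wy":0,"wz":0},
    {"claw":0.085,"dx":0.04,"dy":-0.04,"dz":0,"wx":0,"wy":0,"wz":0},
    {"claw":0.085,"dx":0,"dy":0,"dz":0,"wx":0,"wy":0,"wz":0},
    {"claw":0.085,"dx":0,"dy":0,"dz":0,"wx":0,"wy":0,"wz":0}
  ]
}}

```text
t: 2.02
eef_pos: [0.4914, -0.067, 0.2559]
tool_rot: [0.0, 0.995, 0.096, -0.001]
contact_force: [0.0, -0.4, -0.4]
gripper_width: 0.997
grasp_force: 0.0
```

```bash
cat > look.py <<'E'
from h import *
import sys
o=get_obs();p,d=read_camera("wrist");P=cloud("wrist",d,o);tag=sys.argv[1];np.savez(tag+".npz",p=p,P=P,d=d)
print(o["eef_pos"],tool_yaw(o),o["contact_force"],o["t"])
cv2.imwrite(f"pics/{tag}.png",p[:,:,::-1])
z=P[...,2]; near=np.hypot(P[...,0]-.49,P[...,1]+.068)<.06
m=(z>.040)&(z<.055)&near; q=P[m]; print("handle",m.sum(),q.mean(0),cv2.minAreaRect(np.float32(q[:,:2]*1000)))
m2=(z>.012)&(z<.026)&(np.hypot(P[...,0]-.49,P[...,1]+.068)<.125)&(p.min(2)>150); q=P[m2];print("lid",m2.sum(),np.median(q,0),cv2.minAreaRect(np.float32(q[:,:2]*1000)))
E
python3 look.py w2
```

```text
[ 0.49142717 -0.06697683  0.25591053] (np.float64(11.007428314327168), array([[ 9.81601805e-01,  1.90936366e-01, -1.09543176e-03],
       [ 1.90936137e-01, -9.81602412e-01, -3.10129547e-04],
       [-1.13449347e-03,  9.52662137e-05, -9.99999352e-01]])) [ 0.04921221 -0.42919925 -0.37060369] 2.025
handle 848 [ 0.49621085 -0.06812279  0.04642975] ((494.6924133300781, -68.40800476074219), (83.57659149169922, 13.073795318603516), 11.097345352172852)
lid 10710 [ 0.50961992 -0.05762577  0.01837044] ((494.9886474609375, -70.86225891113281), (173.18505859375, 133.49952697753906), 11.863268852233887)
```

View pics/w2.png

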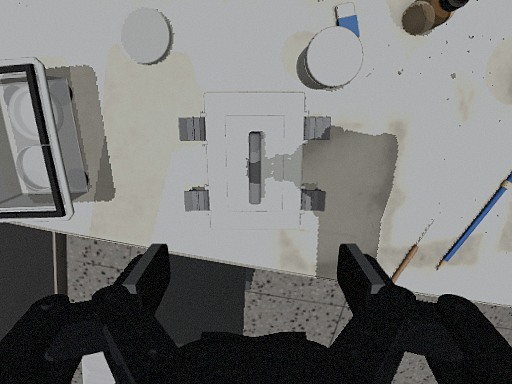

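The wrist view shows the lid clearly, with the handle at (255,167) and clips at (192,128), (316,128), (197,200) and (313,200). The carrier is on the left. I'll descend with the claw at 50 mm and grasp the handle.

Call:
{"fn": "drive_tool", "kwargs": {
  "increments": [
    {"claw":0.05,"dx":0.003,"dy":0.002,"dz":0.04,"wx":0,"wy":0,"wz":0},
    {"claw":0.05,"dx":0,"dy":0,"dz":0.045,"wx":0,"wy":0,"wz":0},
    {"claw":0.05,"dx":0,"dy":0,"dz":0.045,"wx":0,"wy":0,"wz":0},
    {"claw":0.05,"dx":0,"dy":0,"dz":0.04,"wx":0,"wy":0,"wz":0},
    {"claw":0.05,"dx":0,"dy":0,"dz":0.025,"wx":0,"wy":0,"wz":0},
    {"claw":0.05,"dx":0,"dy":0,"dz":0.011,"wx":0,"wy":0,"wz":0},
    {"claw":0.05,"dx":0,"dy":0,"dz":0,"wx":0,"wy":0,"wz":0},
    {"claw":0.0,"dx":0,"dy":0,"dz":0,"wx":0,"wy":0,"wz":0},
    {"claw":0.0,"dx":0,"dy":0,"dz":0,"wx":0,"wy":0,"wz":0},
    {"claw":0.0,"dx":0,"dy":0,"dz":0,"wx":0,"wy":0,"wz":0},
    {"claw":0.0,"dx":0,"dy":0,"dz":0,"wx":0,"wy":0,"wz":0},
    {"claw":0.0,"dx":0,"dy":0,"dz":0,"wx":0,"wy":0,"wz":0}
  ],
  "newtons": 50
}}

```text
t: 3.58
eef_pos: [0.496, -0.0681, 0.0514]
tool_rot: [0.0, 0.995, 0.096, 0.001]
contact_force: [-1.6, -0.8, 7.2]
gripper_width: 0.153
grasp_force: 49.2
```

Gripped, opening 13 mm. Before carrying it I want one good view of the carrier, which the lid would block, so I'll release, look, and come back.

Call:
{"fn": "drive_tool", "kwargs": {
  "increments": [
    {"claw":0.05,"dx":0,"dy":0,"dz":0,"wx":0,"wy":0,"wz":0},
    {"claw":0.05,"dx":0,"dy":0,"dz":0,"wx":0,"wy":0,"wz":0},
    {"claw":0.05,"dx":0,"dy":0,"dz":0,"wx":0,"wy":0,"wz":0},
    {"claw":0.05,"dx":0,"dy":0,"dz":-0.04,"wx":0,"wy":0,"wz":0},
    {"claw":0.05,"dx":0,"dy":0,"dz":-0.055,"wx":0,"wy":0,"wz":0},
    {"claw":0.05,"dx":0,"dy":0,"dz":-0.055,"wx":0,"wy":0,"wz":0},
    {"claw":0.05,"dx":0,"dy":0,"dz":-0.055,"wx":0,"wy":0,"wz":0},
    {"claw":0.05,"dx":0.006,"dy":-0.055,"dz":0,"wx":0,"wy":0,"wz":0},
    {"claw":0.05,"dx":0.006,"dy":-0.055,"dz":0,"wx":0,"wy":0,"wz":0},
    {"claw":0.05,"dx":0.006,"dy":-0.055,"dz":0,"wx":0,"wy":0,"wz":0},
    {"claw":0.05,"dx":0.006,"dy":-0.055,"dz":0,"wx":0,"wy":0,"wz":0},
    {"claw":0.05,"dx":0.005,"dy":-0.051,"dz":0,"wx":0,"wy":0,"wz":0},
    {"claw":0.05,"dx":0,"dy":0,"dz":0,"wx":0,"wy":0,"wz":0},
    {"claw":0.05,"dx":0,"dy":0,"dz":0,"wx":0,"wy":0,"wz":0}
  ]
}}

```text
t: 5.32
eef_pos: [0.4719, 0.2029, 0.2549]
tool_rot: [0.0, 0.995, 0.096, -0.0]
contact_force: [0.9, -0.8, -0.1]
gripper_width: 0.585
grasp_force: 0.0
```

```bash
python3 - <<'E'
from h import *
o=get_obs();p,d=read_camera("wrist");P=cloud("wrist",d,o);np.savez("w3.npz",p=p,P=P,d=d)
print(o["eef_pos"],tool_yaw(o)[0],o["t"])
cv2.imwrite("pics/w3.png",p[:,:,::-1])
z=P[...,2]; near=np.hypot(P[...,0]-.473,P[...,1]-.204)<.13
for nm,m in dict(seal=(z>.072)&(z<.09)&near&(p.mean(2)<80),rim=(z>.062)&(z<.09)&near).items():
    q=P[m]; print(nm,m.sum(),q.mean(0),np.median(q[:,2]),cv2.minAreaRect(np.float32(q[:,:2]*1000)))
E
```

```text
[0.47191277 0.20285042 0.25494429] 10.995711718797985 5.325
seal 2812 [0.48079777 0.20713247 0.07900702] 0.07923184790686189 ((475.1109313964844, 205.38206481933594), (159.55419921875, 110.73246002197266), 13.02009391784668)
rim 8644 [0.48437694 0.20715915 0.07485461] 0.07380112495603289 ((474.86102294921875, 204.98342895507812), (175.16696166992188, 127.3573989868164), 13.210014343261719)
```

View pics/w3.png

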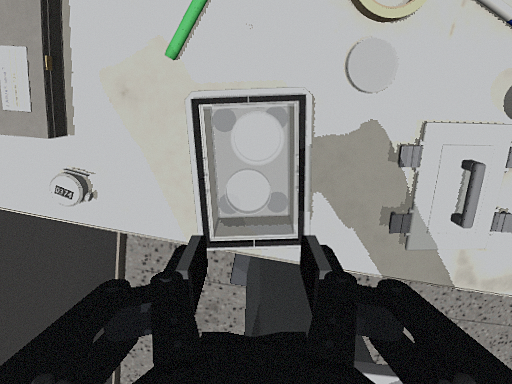

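The picture shows the carrier at about (253,170), not occluded. The rim fit of 175x127 mm matches the expected size, giving a centre of (0.4749, 0.2050) and a yaw of 13.15°. Going back for the lid.

Call:
{"fn": "drive_tool", "kwargs": {
  "increments": [
    {"claw":0.05,"dx":-0.006,"dy":0.055,"dz":0,"wx":0,"wy":0,"wz":0},
    {"claw":0.05,"dx":-0.006,"dy":0.055,"dz":0,"wx":0,"wy":0,"wz":0},
    {"claw":0.05,"dx":-0.006,"dy":0.055,"dz":0,"wx":0,"wy":0,"wz":0},
    {"claw":0.05,"dx":-0.006,"dy":0.055,"dz":0,"wx":0,"wy":0,"wz":0},
    {"claw":0.05,"dx":-0.004,"dy":0.051,"dz":0,"wx":0,"wy":0,"wz":0},
    {"claw":0.05,"dx":0,"dy":0,"dz":0.05,"wx":0,"wy":0,"wz":0},
    {"claw":0.05,"dx":0,"dy":0,"dz":0.055,"wx":0,"wy":0,"wz":0},
    {"claw":0.05,"dx":0,"dy":0,"dz":0.05,"wx":0,"wy":0,"wz":0},
    {"claw":0.05,"dx":0,"dy":0,"dz":0.035,"wx":0,"wy":0,"wz":0},
    {"claw":0.05,"dx":0,"dy":0,"dz":0.0125,"wx":0,"wy":0,"wz":0},
    {"claw":0.05,"dx":0,"dy":0,"dz":0,"wx":0,"wy":0,"wz":0},
    {"claw":0.0,"dx":0,"dy":0,"dz":0,"wx":0,"wy":0,"wz":0},
    {"claw":0.0,"dx":0,"dy":0,"dz":0,"wx":0,"wy":0,"wz":0},
    {"claw":0.0,"dx":0,"dy":0,"dz":0,"wx":0,"wy":0,"wz":0},
    {"claw":0.0,"dx":0,"dy":0,"dz":0,"wx":0,"wy":0,"wz":0},
    {"claw":0.0,"dx":0,"dy":0,"dz":0,"wx":0,"wy":0,"wz":0}
  ],
  "newtons": 60
}}

```text
t: 7.38
eef_pos: [0.4972, -0.0679, 0.0543]
tool_rot: [0.0, 0.995, 0.096, 0.001]
contact_force: [-1.5, -0.4, 7.0]
gripper_width: 0.147
grasp_force: 58.7
```

Call:
{"fn": "drive_tool", "kwargs": {
  "increments": [
    {"claw":0.0,"dx":0,"dy":0,"dz":-0.02,"wx":0,"wy":0,"wz":0},
    {"claw":0.0,"dx":0,"dy":0,"dz":-0.035,"wx":0,"wy":0,"wz":0},
    {"claw":0.0,"dx":0,"dy":0,"dz":-0.045,"wx":0,"wy":0,"wz":0},
    {"claw":0.0,"dx":0,"dy":0,"dz":-0.03,"wx":0,"wy":0,"wz":0},
    {"claw":0.0,"dx":0.003,"dy":-0.025,"dz":0,"wx":0,"wy":0,"wz":0},
    {"claw":0.0,"dx":0.006,"dy":-0.047,"dz":0,"wx":0,"wy":0,"wz":0},
    {"claw":0.0,"dx":0.006,"dy":-0.05,"dz":0,"wx":0,"wy":0,"wz":0},
    {"claw":0.0,"dx":0.006,"dy":-0.05,"dz":0,"wx":0,"wy":0,"wz":0},
    {"claw":0.0,"dx":0.006,"dy":-0.05,"dz":0,"wx":0,"wy":0,"wz":0},
    {"claw":0.0,"dx":0.003,"dy":-0.03,"dz":0,"wx":0,"wy":0,"wz":0},
    {"claw":0.0,"dx":0.0025,"dy":-0.02,"dz":0,"wx":0,"wy":0,"wz":-2.15},
    {"claw":0.0,"dx":0,"dy":0,"dz":0,"wx":0,"wy":0,"wz":0},
    {"claw":0.0,"dx":0,"dy":0,"dz":0,"wx":0,"wy":0,"wz":0},
    {"claw":0.0,"dx":0,"dy":0,"dz":0,"wx":0,"wy":0,"wz":0}
  ]
}}

```text
t: 9.12
eef_pos: [0.4766, 0.2037, 0.1827]
tool_rot: [0.0, 0.994, 0.113, -0.0]
contact_force: [0.0, -0.2, -3.0]
gripper_width: 0.145
grasp_force: 59.3
```

```bash
python3 - <<'E'
from h import *
o=get_obs();p,d=read_camera("wrist");P=cloud("wrist",d,o)
print(o["eef_pos"],tool_yaw(o),o["contact_force"],o["torque"],o["t"])
cv2.imwrite("pics/w4.png",p[:,:,::-1])
_,T=tool_yaw(o); L=(P-o["eef_pos"])@T   # tool coords
m=(L[...,2]>.02)&(L[...,2]<.05)&(p.min(2)>120)&(d>0); m[300:]=0
q=L[m];print("plate",m.sum(),q.min(0),q.max(0))
for s in (q[:,0]<.04),(q[:,0]>.04):
    a=q[s]; 
    if len(a)>9: print(len(a),np.median(a,0))
A=np.c_[q[:,:2],np.ones(len(q))];print("plane z=ax+by+c",np.linalg.lstsq(A,q[:,2],rcond=None)[0])
# front edge, per column
r=[(np.round(y,3),round(float(q[np.abs(q[:,1]-y)<.003,0].max()),4)) for y in (-.045,-.03,-.015,0,.015,.03,.045) if (np.abs(q[:,1]-y)<.003).any()];print("front",r)
r=[(x,round(float(q[np.abs(q[:,0]-x)<.003,1].min()),4),round(float(q[np.abs(q[:,0]-x)<.003,1].max()),4)) for x in (0,.03,.05,.07) if (np.abs(q[:,0]-x)<.003).any()];print("sides",r)
E
```

```text
[0.47655352 0.20369669 0.1826859 ] (np.float64(13.005941781480283), array([[ 9.74346681e-01,  2.25052288e-01, -1.17804998e-04],
       [ 2.25052087e-01, -9.74346296e-01, -9.24222149e-04],
       [-3.22781173e-04,  8.74000523e-04, -9.99999566e-01]])) [ 0.02521271 -0.18175118 -2.95718254] [-0.01352732  0.02839976 -0.02133739] 9.125
plate 31900 [-0.03939781 -0.0895481   0.02939436] [0.08450586 0.09059896 0.04849296]
11891 [ 0.01806319 -0.01383761  0.0360715 ]
20009 [0.06212713 0.0024105  0.03636701]
plane z=ax+by+c [ 0.00784578 -0.00130313  0.03575898]
front [(np.float64(-0.045), 0.0844), (np.float64(-0.03), 0.0841), (np.float64(-0.015), 0.0841), (np.int64(0), 0.0841), (np.float64(0.015), 0.0841), (np.float64(0.03), 0.0842), (np.float64(0.045), 0.0844)]
sides [(0, -0.0588, 0.0592), (0.03, -0.089, 0.0641), (0.05, -0.0889, 0.0906), (0.07, -0.0595, 0.0596)]
```

View pics/w4.png

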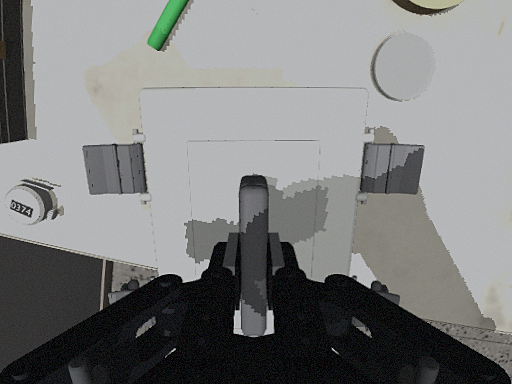

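The lid hangs level and its front edge (row 88) puts its centre at tool x −2.9 mm, y 0. I'll make a small correction, then lower part way.

Call:
{"fn": "drive_tool", "kwargs": {
  "increments": [
    {"claw":0.0,"dx":0.0015,"dy":-0.0017,"dz":0.01,"wx":0,"wy":0,"wz":0},
    {"claw":0.0,"dx":0,"dy":0,"dz":0.02,"wx":0,"wy":0,"wz":0},
    {"claw":0.0,"dx":0,"dy":0,"dz":0.01,"wx":0,"wy":0,"wz":0},
    {"claw":0.0,"dx":0,"dy":0,"dz":0,"wx":0,"wy":0,"wz":0},
    {"claw":0.0,"dx":0,"dy":0,"dz":0,"wx":0,"wy":0,"wz":0}
  ]
}}

```text
t: 9.8
eef_pos: [0.4776, 0.2076, 0.1432]
tool_rot: [-0.0, 0.993, 0.114, 0.0]
contact_force: [0.3, 0.8, -2.6]
gripper_width: 0.146
grasp_force: 59.3
```

Call:
{"fn": "drive_tool", "kwargs": {
  "increments": [
    {"claw":0.0,"dx":-0.0004,"dy":0.0018,"dz":0.0,"wx":0,"wy":0,"wz":0},
    {"claw":0.0,"dx":0,"dy":0,"dz":0,"wx":0,"wy":0,"wz":0},
    {"claw":0.0,"dx":0,"dy":0,"dz":0,"wx":0,"wy":0,"wz":0}
  ]
}}

```text
t: 10.18
eef_pos: [0.4775, 0.2056, 0.143]
tool_rot: [-0.0, 0.993, 0.114, 0.0]
contact_force: [-0.7, 0.1, -3.0]
gripper_width: 0.144
grasp_force: 59.3
```

```bash
python3 - <<'E'
from h import *
for i in range(3):
    o=get_obs();print(o["eef_pos"],o["t"],tool_yaw(o)[0]); 
    if i<2: p,d=read_camera("top")
P=cloud("top",d);z=P[...,2]
E
```

```text
[0.4774572  0.20556645 0.14304172] 10.175 13.142406680630101
[0.47743493 0.20556281 0.1429972 ] 10.225 13.140037188941157
[0.4773751  0.20558744 0.14291886] 10.275 13.1481932934168
```

Settled on target, so I'll lower slowly to the seal.

Call:
{"fn": "drive_tool", "kwargs": {
  "increments": [
    {"claw":0.0,"dx":0.0003,"dy":0,"dz":0.006,"wx":0,"wy":0,"wz":0},
    {"claw":0.0,"dx":0,"dy":0,"dz":0.004,"wx":0,"wy":0,"wz":0},
    {"claw":0.0,"dx":0,"dy":0,"dz":0.003,"wx":0,"wy":0,"wz":0},
    {"claw":0.0,"dx":0,"dy":0,"dz":0.003,"wx":0,"wy":0,"wz":0},
    {"claw":0.0,"dx":0,"dy":0,"dz":0.002,"wx":0,"wy":0,"wz":0},
    {"claw":0.0,"dx":0,"dy":0,"dz":0,"wx":0,"wy":0,"wz":0}
  ]
}}

```text
t: 11.02
eef_pos: [0.4776, 0.2056, 0.1247]
tool_rot: [0.0, 0.993, 0.114, -0.0]
contact_force: [-0.8, -0.4, -1.8]
gripper_width: 0.145
grasp_force: 59.3
```

Call:
{"fn": "drive_tool", "kwargs": {
  "increments": [
    {"claw":0.0,"dx":0,"dy":0,"dz":0.001,"wx":0,"wy":0,"wz":0},
    {"claw":0.0,"dx":0,"dy":0,"dz":0.001,"wx":0,"wy":0,"wz":0},
    {"claw":0.0,"dx":0,"dy":0,"dz":0,"wx":0,"wy":0,"wz":0}
  ]
}}

```text
t: 11.4
eef_pos: [0.4782, 0.206, 0.1234]
tool_rot: [-0.0, 0.993, 0.114, 0.001]
contact_force: [-0.8, 0.2, 3.1]
gripper_width: 0.146
grasp_force: 60.1
```

The force shows it seated squarely: −3 N to +3 N at the expected height. Releasing, then rising to check.

Call:
{"fn": "drive_tool", "kwargs": {
  "increments": [
    {"claw":0.05,"dx":0,"dy":0,"dz":0,"wx":0,"wy":0,"wz":0},
    {"claw":0.05,"dx":0,"dy":0,"dz":0,"wx":0,"wy":0,"wz":0},
    {"claw":0.05,"dx":0,"dy":0,"dz":0,"wx":0,"wy":0,"wz":0},
    {"claw":0.05,"dx":0,"dy":0,"dz":-0.04,"wx":0,"wy":0,"wz":0},
    {"claw":0.05,"dx":0,"dy":0,"dz":-0.05,"wx":0,"wy":0,"wz":0},
    {"claw":0.0,"dx":0,"dy":0,"dz":-0.05,"wx":0,"wy":0,"wz":0},
    {"claw":0.0,"dx":0,"dy":0,"dz":-0.03,"wx":0,"wy":0,"wz":0},
    {"claw":0.0,"dx":0,"dy":0,"dz":0,"wx":0,"wy":0,"wz":0},
    {"claw":0.0,"dx":0,"dy":0,"dz":0,"wx":0,"wy":0,"wz":0},
    {"claw":0.0,"dx":0,"dy":0,"dz":0,"wx":0,"wy":0,"wz":0}
  ]
}}

```text
t: 12.65
eef_pos: [0.477, 0.2052, 0.2914]
tool_rot: [0.0, 0.993, 0.115, -0.001]
contact_force: [0.1, 0.7, 0.6]
gripper_width: -0.003
grasp_force: 0.0
```

```bash
cat > lid.py <<'E'
from h import *
import sys
o=get_obs();p,d=read_camera("wrist");P=cloud("wrist",d,o)
print(o["eef_pos"],tool_yaw(o)[0],o["contact_force"],o["t"])
cv2.imwrite(f"pics/{sys.argv[1]}.png",p[:,:,::-1])
c0=np.array([.4749,.2050]);a=np.radians(13.15);ex=np.array([np.cos(a),np.sin(a)]);ey=np.array([-ex[1],ex[0]])
x=(P[...,:2]-c0)@ex;y=(P[...,:2]-c0)@ey;z=P[...,2]
m=(abs(x)<.1)&(abs(y)<.0605)&(z>.080)&(z<.096)&(p.min(2)>130);A=np.c_[x[m],y[m],np.ones(m.sum())]
print("plate",m.sum(),np.linalg.lstsq(A,z[m],rcond=None)[0],"x",x[m].min(),x[m].max(),"y",y[m].min(),y[m].max())
h=(abs(x)<.06)&(abs(y)<.03)&(z>.106)&(z<.125);print("handle",h.sum(),np.median(z[h]),cv2.minAreaRect(np.float32(np.c_[x[h],y[h]]*1000)))
for n,sx,sy in (1,1,1),(2,1,-1),(3,-1,-1),(4,-1,1):
    k=(abs(x-sx*.045)<.009)&(sy*y>.0655)&(sy*y<.11)&(z>.04)&(z<.15)
    if k.sum()>5:
        yy,zz=sy*y[k]-.063,z[k]-.0845
        print("clip",n,k.sum(),"y",np.percentile(yy,[2,50,98]).round(4),"z",np.percentile(zz,[2,50,98]).round(4), "slope",np.polyfit(yy,zz,1).round(3))
E
python3 lid.py w5
```

```text
[0.47696215 0.20521741 0.29139693] 13.15423669963092 [0.07116127 0.69878573 0.58113527] 12.65
plate 14039 [-0.00326099 -0.00017954  0.08784344] x -0.08593177369180609 0.08706146660933252 y -0.06044421723270966 0.06047423894009067
handle 1010 0.11589755173060595 ((0.9658851623535156, -0.9840826988220215), (13.203287124633789, 82.70790100097656), 89.681640625)
clip 1 378 y [0.003  0.015  0.0262] z [0.0041 0.0059 0.0085] slope [0.075 0.005]
clip 2 376 y [0.0029 0.0152 0.0266] z [0.0039 0.006  0.0085] slope [0.08  0.005]
clip 3 303 y [0.0029 0.0146 0.0251] z [0.0048 0.0079 0.0119] slope [0.227 0.005]
clip 4 299 y [0.003  0.0146 0.0256] z [0.0043 0.006  0.0085] slope [0.082 0.005]
```

View pics/w5.png

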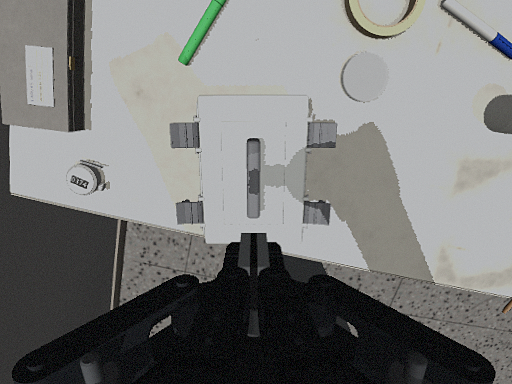

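The lid is level on the seal (plate top at 87.8 mm, tilt 0.2°) and the clips stand out nearly flat, at (185,135), (322,135), (190,212) and (316,212). Next I'll measure the closed fingertips and plan the clip 1 targets.

```bash
cat > plan.py <<'E'
from h import *
c0=np.array([.4749,.2050]);a=np.radians(13.15);ex=np.array([np.cos(a),np.sin(a)]);ey=np.array([-ex[1],ex[0]])
# position of TCP in carrier coords, mm; tip height rel. hinge
def rel(o): 
    v=(o["eef_pos"][:2]-c0)*1000; return (v@ex).round(1),(v@ey).round(1),round((o["eef_pos"][2]-.025-.0845)*1000,1)
if __name__=="__main__":
    o=get_obs();print("x,y,tip z:",rel(o),"yaw",tool_yaw(o)[0],"F along ey,z",o["contact_force"][:2]@ey,o["contact_force"][2],o["t"])
E
python3 plan.py; python3 - <<'E'
from h import *
o=get_obs();p,d=read_camera("wrist");P=cloud("wrist",d,o);_,T=tool_yaw(o);L=(P-o["eef_pos"])@T
m=(d>0)&(L[...,2]<.035)&(abs(L[...,1])<.04)&(abs(L[...,0])<.03);q=L[m]
for lo in np.arange(-.03,.035,.005):
    s=q[(q[:,2]>=lo)&(q[:,2]<lo+.005)]
    if len(s)>3: print(round(lo,3),len(s),np.percentile(s[:,0],[1,99]).round(4),np.percentile(s[:,1],[1,99]).round(4))
E
```

```text
x,y,tip z: (np.float64(2.1), np.float64(-0.2), np.float64(182.0)) yaw 13.156644011603854 F along ey,z 0.3255765942830662 -0.6607596426552944 12.7
-0.03 2018 [-0.0077  0.0146] [-0.0348  0.0356]
-0.025 1444 [-0.0079  0.0149] [-0.0303  0.0319]
-0.02 469 [0.0047 0.0148] [-0.0259  0.027 ]
-0.015 540 [-0.0104  0.0126] [-0.008   0.0099]
-0.01 213 [0.0075 0.0122] [-0.0126  0.014 ]
-0.005 336 [0.0069 0.0122] [-0.0128  0.0139]
0.0 295 [0.0069 0.0122] [-0.0126  0.0139]
0.005 286 [0.007  0.0121] [-0.0127  0.0141]
0.01 242 [0.0071 0.0122] [-0.0125  0.0137]
0.015 169 [0.007  0.0121] [-0.0113  0.0127]
0.02 28 [0.0112 0.0118] [-0.0057  0.007 ]
```

Call:
{"fn": "drive_tool", "kwargs": {
  "increments": [
    {"claw":0.0,"dx":0.022,"dy":-0.042,"dz":0.02,"wx":0,"wy":0,"wz":0},
    {"claw":0.0,"dx":0.021,"dy":-0.041,"dz":0.02,"wx":0,"wy":0,"wz":0},
    {"claw":0.0,"dx":0,"dy":0,"dz":0.05,"wx":0,"wy":0,"wz":0},
    {"claw":0.0,"dx":0,"dy":0,"dz":0.045,"wx":0,"wy":0,"wz":0},
    {"claw":0.0,"dx":0,"dy":0,"dz":0.026,"wx":0,"wy":0,"wz":0},
    {"claw":0.0,"dx":0,"dy":0,"dz":0.0,"wx":0,"wy":0,"wz":0},
    {"claw":0.0,"dx":0,"dy":0,"dz":0.008,"wx":0,"wy":0,"wz":0},
    {"claw":0.0,"dx":0,"dy":0,"dz":0.006,"wx":0,"wy":0,"wz":0},
    {"claw":0.0,"dx":0,"dy":0,"dz":0.005,"wx":0,"wy":0,"wz":0},
    {"claw":0.0,"dx":0,"dy":0,"dz":0.004,"wx":0,"wy":0,"wz":0},
    {"claw":0.0,"dx":0,"dy":0,"dz":0.004,"wx":0,"wy":0,"wz":0},
    {"claw":0.0,"dx":0,"dy":0,"dz":0,"wx":0,"wy":0,"wz":0}
  ]
}}

```text
t: 14.25
eef_pos: [0.5004, 0.2961, 0.1045]
tool_rot: [0.0, 0.993, 0.115, -0.0]
contact_force: [-0.1, 0.1, -0.5]
gripper_width: -0.001
grasp_force: 0.0
```

```bash
python3 plan.py
```

```text
x,y,tip z: (np.float64(45.6), np.float64(82.9), np.float64(-5.0)) yaw 13.150648480233126 F along ey,z 0.09835350868552428 -0.5034441666363972 14.25
```

Call:
{"fn": "drive_tool", "kwargs": {
  "increments": [
    {"claw":0.0,"dx":-0.0005,"dy":-0.022,"dz":0.0,"wx":0,"wy":0,"wz":0},
    {"claw":0.0,"dx":0,"dy":0,"dz":0.018,"wx":0,"wy":0,"wz":0},
    {"claw":0.0,"dx":0,"dy":0,"dz":0.0,"wx":0,"wy":0,"wz":0},
    {"claw":0.0,"dx":0,"dy":0.003,"dz":0.001,"wx":0,"wy":0,"wz":0},
    {"claw":0.0,"dx":0,"dy":0.002,"dz":0.002,"wx":0,"wy":0,"wz":0},
    {"claw":0.0,"dx":0,"dy":0.002,"dz":0.002,"wx":0,"wy":0,"wz":0},
    {"claw":0.0,"dx":0,"dy":0.001,"dz":0.001,"wx":0,"wy":0,"wz":0},
    {"claw":0.0,"dx":0,"dy":0,"dz":0,"wx":0,"wy":0,"wz":0}
  ]
}}

```text
t: 15.25
eef_pos: [0.497, 0.31, 0.081]
tool_rot: [-0.0, 0.993, 0.115, 0.0]
contact_force: [-0.5, 1.8, 0.3]
gripper_width: 0.001
grasp_force: 0.8
```

```bash
python3 plan.py
```

```text
x,y,tip z: (np.float64(45.5), np.float64(97.2), np.float64(-28.5)) yaw 13.151889299353165 F along ey,z 1.8436779549433224 0.2999236038952389 15.25
```

Contact is right where expected. Pushing in.

Call:
{"fn": "drive_tool", "kwargs": {
  "increments": [
    {"claw":0.0,"dx":0,"dy":0.001,"dz":0,"wx":0,"wy":0,"wz":0},
    {"claw":0.0,"dx":0,"dy":0.001,"dz":0,"wx":0,"wy":0,"wz":0},
    {"claw":0.0,"dx":0,"dy":0.001,"dz":0,"wx":0,"wy":0,"wz":0},
    {"claw":0.0,"dx":0,"dy":0.001,"dz":0,"wx":0,"wy":0,"wz":0}
  ]
}}

```text
t: 15.75
eef_pos: [0.4977, 0.3068, 0.081]
tool_rot: [-0.001, 0.993, 0.115, 0.0]
contact_force: [-0.9, 5.1, 0.6]
gripper_width: -0.002
grasp_force: 2.8
```

Call:
{"fn": "drive_tool", "kwargs": {
  "increments": [
    {"claw":0.0,"dx":0,"dy":0.001,"dz":0,"wx":0,"wy":0,"wz":0},
    {"claw":0.0,"dx":0,"dy":0.001,"dz":0,"wx":0,"wy":0,"wz":0},
    {"claw":0.0,"dx":0,"dy":0.001,"dz":0,"wx":0,"wy":0,"wz":0}
  ]
}}

```text
t: 16.12
eef_pos: [0.4981, 0.3049, 0.081]
tool_rot: [-0.001, 0.993, 0.115, 0.0]
contact_force: [-0.8, 6.6, -0.3]
gripper_width: 0.005
grasp_force: 4.0
```

Call:
{"fn": "drive_tool", "kwargs": {
  "increments": [
    {"claw":0.0,"dx":0,"dy":0.001,"dz":0,"wx":0,"wy":0,"wz":0},
    {"claw":0.0,"dx":0,"dy":0.001,"dz":0,"wx":0,"wy":0,"wz":0},
    {"claw":0.0,"dx":0,"dy":0.001,"dz":0,"wx":0,"wy":0,"wz":0}
  ]
}}

```text
t: 16.5
eef_pos: [0.4985, 0.303, 0.0811]
tool_rot: [-0.002, 0.993, 0.116, 0.0]
contact_force: [-1.3, 9.9, -2.4]
gripper_width: 0.002
grasp_force: 5.1
```

Call:
{"fn": "drive_tool", "kwargs": {
  "increments": [
    {"claw":0.0,"dx":0,"dy":0.001,"dz":0.0007,"wx":0,"wy":0,"wz":0},
    {"claw":0.0,"dx":0,"dy":0.001,"dz":0.0007,"wx":0,"wy":0,"wz":0}
  ]
}}

```text
t: 16.75
eef_pos: [0.4989, 0.3017, 0.0799]
tool_rot: [-0.003, 0.993, 0.116, 0.001]
contact_force: [-3.2, 10.5, -1.5]
gripper_width: 0.004
grasp_force: 5.5
```

Call:
{"fn": "drive_tool", "kwargs": {
  "increments": [
    {"claw":0.0,"dx":0,"dy":0.001,"dz":0.0007,"wx":0,"wy":0,"wz":0},
    {"claw":0.0,"dx":0,"dy":0.001,"dz":0.0007,"wx":0,"wy":0,"wz":0}
  ]
}}

```text
t: 17.0
eef_pos: [0.4993, 0.3003, 0.0786]
tool_rot: [-0.003, 0.993, 0.116, 0.001]
contact_force: [-2.2, 13.1, -1.4]
gripper_width: -0.007
grasp_force: 5.9
```

Call:
{"fn": "drive_tool", "kwargs": {
  "increments": [
    {"claw":0.0,"dx":0,"dy":0.001,"dz":0.0007,"wx":0,"wy":0,"wz":0},
    {"claw":0.0,"dx":0,"dy":0.001,"dz":0.0007,"wx":0,"wy":0,"wz":0}
  ]
}}

```text
t: 17.25
eef_pos: [0.4996, 0.2986, 0.0771]
tool_rot: [-0.003, 0.993, 0.116, 0.001]
contact_force: [-3.5, 12.4, -2.5]
gripper_width: -0.001
grasp_force: 6.5
```

Call:
{"fn": "drive_tool", "kwargs": {
  "increments": [
    {"claw":0.0,"dx":0,"dy":0.001,"dz":0.0008,"wx":0,"wy":0,"wz":0},
    {"claw":0.0,"dx":0,"dy":0.001,"dz":0.0008,"wx":0,"wy":0,"wz":0}
  ]
}}

```text
t: 17.5
eef_pos: [0.4998, 0.2967, 0.0753]
tool_rot: [-0.003, 0.993, 0.116, 0.0]
contact_force: [-2.8, 12.9, -4.0]
gripper_width: -0.002
grasp_force: 6.5
```

```bash
python3 plan.py; python3 lid.py w6|tail -5
```

```text
x,y,tip z: (np.float64(45.1), np.float64(83.6), np.float64(-34.2)) yaw 13.337128207968076 F along ey,z 13.1570429551962 -4.031751231060712 17.5
[0.49980018 0.29670713 0.07526298] 13.337128207968076 [-2.76365982 12.86567328 -4.03175123] 17.5
plate 15518 [-0.04151164 -0.03218108  0.08993121] x -0.014748969730525295 0.08723922378766472 y -0.052188575090974125 0.04812859588682006
handle 1670 0.11402133225089912 ((45.02549743652344, 2.0301151275634766), (57.722381591796875, 19.72175407409668), 47.000816345214844)
clip 1 2566 y [0.0031 0.0228 0.0465] z [-0.0252  0.0114  0.0313] slope [ 0.664 -0.011]
```

Call:
{"fn": "drive_tool", "kwargs": {
  "increments": [
    {"claw":0.0,"dx":0,"dy":0.001,"dz":0.0012,"wx":0,"wy":0,"wz":0},
    {"claw":0.0,"dx":0,"dy":0.001,"dz":0.0012,"wx":0,"wy":0,"wz":0}
  ]
}}

```text
t: 17.8
eef_pos: [0.5015, 0.2917, 0.0732]
tool_rot: [-0.001, 0.993, 0.115, 0.001]
contact_force: [-1.7, 5.5, 4.9]
gripper_width: -0.002
grasp_force: 3.7
```

Force dropped from 13.7 to 7 N with a jump inward, so it snapped. I'll back off, rise and check it from above.

Call:
{"fn": "drive_tool", "kwargs": {
  "increments": [
    {"claw":0.0,"dx":0,"dy":0,"dz":0,"wx":0,"wy":0,"wz":0},
    {"claw":0.0,"dx":0,"dy":-0.006,"dz":0,"wx":0,"wy":0,"wz":0},
    {"claw":0.0,"dx":0,"dy":-0.012,"dz":0,"wx":0,"wy":0,"wz":0},
    {"claw":0.0,"dx":0,"dy":-0.01,"dz":-0.03,"wx":0,"wy":0,"wz":0},
    {"claw":0.0,"dx":0,"dy":0,"dz":-0.05,"wx":0,"wy":0,"wz":0},
    {"claw":0.0,"dx":-0.02,"dy":0.05,"dz":-0.035,"wx":0,"wy":0,"wz":0},
    {"claw":0.0,"dx":-0.023,"dy":0.055,"dz":-0.035,"wx":0,"wy":0,"wz":0},
    {"claw":0.0,"dx":0,"dy":0,"dz":-0.03,"wx":0,"wy":0,"wz":0},
    {"claw":0.0,"dx":0,"dy":0,"dz":0,"wx":0,"wy":0,"wz":0},
    {"claw":0.0,"dx":0,"dy":0,"dz":0,"wx":0,"wy":0,"wz":0}
  ]
}}

```text
t: 19.05
eef_pos: [0.4778, 0.2125, 0.2476]
tool_rot: [0.0, 0.993, 0.115, -0.001]
contact_force: [0.2, 0.1, -0.5]
gripper_width: -0.004
grasp_force: 0.0
```

```bash
python3 plan.py; python3 lid.py w7
```

```text
x,y,tip z: (np.float64(4.6), np.float64(6.6), np.float64(138.1)) yaw 13.163706734111297 F along ey,z 0.04761673989641555 -0.5394780671247161 19.05
[0.47782881 0.21250877 0.2475565 ] 13.163706734111297 [ 0.16337447  0.08706773 -0.53947807] 19.05
plate 16742 [-0.00383901 -0.00091185  0.08786483] x -0.08555122395669591 0.08743371242212364 y -0.06045872901304139 0.06049270122569483
handle 1283 0.11588057683573824 ((1.2184371948242188, -1.1912956237792969), (14.007163047790527, 81.66681671142578), 89.32472229003906)
clip 1 22 y [0.0026 0.0034 0.0053] z [-0.0079 -0.0015  0.0001] slope [-2.875  0.008]
clip 2 521 y [0.0032 0.0156 0.0276] z [0.0038 0.0056 0.0076] slope [0.054 0.005]
clip 3 380 y [0.003  0.0147 0.0255] z [0.0048 0.0074 0.0109] slope [0.181 0.005]
clip 4 378 y [0.003  0.0147 0.0257] z [0.0043 0.0061 0.0086] slope [0.088 0.005]
```

View pics/w7.png

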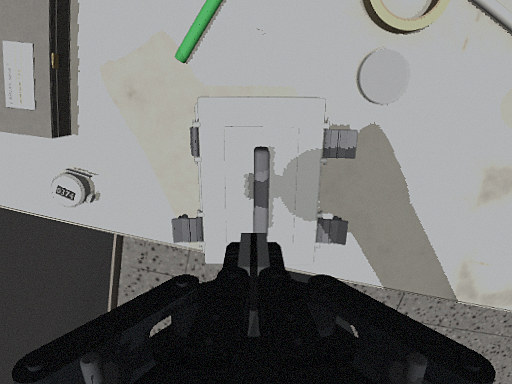

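Clip 1 shows shut at (196,141), with its face at 5.3 mm as it should be. Now clip 3, the diagonal one: the same sequence mirrored.

Call:
{"fn": "drive_tool", "kwargs": {
  "increments": [
    {"claw":0.0,"dx":-0.025,"dy":0.045,"dz":0.02,"wx":0,"wy":0,"wz":0},
    {"claw":0.0,"dx":-0.024,"dy":0.045,"dz":0.02,"wx":0,"wy":0,"wz":0},
    {"claw":0.0,"dx":0,"dy":0,"dz":0.04,"wx":0,"wy":0,"wz":0},
    {"claw":0.0,"dx":0,"dy":0,"dz":0.038,"wx":0,"wy":0,"wz":0},
    {"claw":0.0,"dx":0,"dy":0,"dz":0.0,"wx":0,"wy":0,"wz":0},
    {"claw":0.0,"dx":0,"dy":0,"dz":0.008,"wx":0,"wy":0,"wz":0},
    {"claw":0.0,"dx":0,"dy":0,"dz":0.006,"wx":0,"wy":0,"wz":0},
    {"claw":0.0,"dx":0,"dy":0,"dz":0.005,"wx":0,"wy":0,"wz":0},
    {"claw":0.0,"dx":0,"dy":0,"dz":0.004,"wx":0,"wy":0,"wz":0},
    {"claw":0.0,"dx":0,"dy":0,"dz":0.004,"wx":0,"wy":0,"wz":0},
    {"claw":0.0,"dx":0,"dy":0,"dz":0,"wx":0,"wy":0,"wz":0},
    {"claw":0.0,"dx":0,"dy":0.022,"dz":0,"wx":0,"wy":0,"wz":0},
    {"claw":0.0,"dx":0,"dy":0,"dz":0.018,"wx":0,"wy":0,"wz":0},
    {"claw":0.0,"dx":0,"dy":0,"dz":0,"wx":0,"wy":0,"wz":0}
  ]
}}

```text
t: 20.85
eef_pos: [0.4553, 0.092, 0.0847]
tool_rot: [0.0, 0.993, 0.114, -0.001]
contact_force: [-0.1, 0.1, -0.9]
gripper_width: -0.002
grasp_force: 0.0
```

```bash
python3 plan.py; python3 lid.py w8|tail -4
```

```text
x,y,tip z: (np.float64(-44.8), np.float64(-105.6), np.float64(-24.8)) yaw 13.135547969442777 F along ey,z 0.14261026799765672 -0.8906667406332924 20.85
plate 38907 [0.00358793 0.02563721 0.08863893] x -0.08674116262141847 0.07016654014114126 y -0.06049902397052539 0.02877523575683813
handle 236 0.10778146492508867 ((-35.027225494384766, -7.328862190246582), (3.4542040824890137, 12.806229591369629), 87.134765625)
clip 2 3698 y [0.0031 0.0156 0.0278] z [0.0039 0.0056 0.0077] slope [0.059 0.005]
clip 3 5885 y [0.0029 0.0133 0.0458] z [-0.013   0.031   0.0595] slope [-0.732  0.038]
```

Call:
{"fn": "drive_tool", "kwargs": {
  "increments": [
    {"claw":0.0,"dx":0,"dy":-0.003,"dz":0.001,"wx":0,"wy":0,"wz":0},
    {"claw":0.0,"dx":0,"dy":-0.0025,"dz":0.0015,"wx":0,"wy":0,"wz":0},
    {"claw":0.0,"dx":0,"dy":-0.0025,"dz":0.0015,"wx":0,"wy":0,"wz":0},
    {"claw":0.0,"dx":0,"dy":-0.001,"dz":0,"wx":0,"wy":0,"wz":0},
    {"claw":0.0,"dx":0,"dy":-0.001,"dz":0,"wx":0,"wy":0,"wz":0},
    {"claw":0.0,"dx":0,"dy":-0.001,"dz":0,"wx":0,"wy":0,"wz":0},
    {"claw":0.0,"dx":0,"dy":-0.001,"dz":0,"wx":0,"wy":0,"wz":0},
    {"claw":0.0,"dx":0,"dy":-0.001,"dz":0,"wx":0,"wy":0,"wz":0}
  ]
}}

```text
t: 21.9
eef_pos: [0.4531, 0.1044, 0.0813]
tool_rot: [0.0, 0.993, 0.114, -0.0]
contact_force: [1.3, -4.9, 0.9]
gripper_width: -0.004
grasp_force: 2.1
```

Call:
{"fn": "drive_tool", "kwargs": {
  "increments": [
    {"claw":0.0,"dx":0,"dy":-0.001,"dz":0.0002,"wx":0,"wy":0,"wz":0},
    {"claw":0.0,"dx":0,"dy":-0.001,"dz":0.0003,"wx":0,"wy":0,"wz":0},
    {"claw":0.0,"dx":0,"dy":-0.001,"dz":0.0005,"wx":0,"wy":0,"wz":0},
    {"claw":0.0,"dx":0,"dy":-0.001,"dz":0.0005,"wx":0,"wy":0,"wz":0}
  ]
}}

```text
t: 22.4
eef_pos: [0.4523, 0.1076, 0.0797]
tool_rot: [0.001, 0.993, 0.114, -0.0]
contact_force: [1.2, -6.7, -0.1]
gripper_width: -0.002
grasp_force: 3.5
```

Call:
{"fn": "drive_tool", "kwargs": {
  "increments": [
    {"claw":0.0,"dx":0,"dy":-0.001,"dz":0.0006,"wx":0,"wy":0,"wz":0},
    {"claw":0.0,"dx":0,"dy":-0.001,"dz":0.0006,"wx":0,"wy":0,"wz":0},
    {"claw":0.0,"dx":0,"dy":-0.001,"dz":0.0006,"wx":0,"wy":0,"wz":0}
  ]
}}

```text
t: 22.78
eef_pos: [0.4516, 0.11, 0.0778]
tool_rot: [0.001, 0.994, 0.114, -0.0]
contact_force: [2.9, -9.0, 0.0]
gripper_width: -0.0
grasp_force: 4.2
```

Call:
{"fn": "drive_tool", "kwargs": {
  "increments": [
    {"claw":0.0,"dx":0,"dy":-0.001,"dz":0.0007,"wx":0,"wy":0,"wz":0},
    {"claw":0.0,"dx":0,"dy":-0.001,"dz":0.0007,"wx":0,"wy":0,"wz":0}
  ]
}}

```text
t: 23.02
eef_pos: [0.4511, 0.1123, 0.0765]
tool_rot: [0.001, 0.994, 0.114, -0.0]
contact_force: [0.9, -6.1, 0.9]
gripper_width: 0.001
grasp_force: 2.7
```

Call:
{"fn": "drive_tool", "kwargs": {
  "increments": [
    {"claw":0.0,"dx":0,"dy":-0.001,"dz":0.001,"wx":0,"wy":0,"wz":0},
    {"claw":0.0,"dx":0,"dy":-0.001,"dz":0.001,"wx":0,"wy":0,"wz":0}
  ]
}}

```text
t: 23.28
eef_pos: [0.4506, 0.1165, 0.0747]
tool_rot: [-0.0, 0.993, 0.115, 0.0]
contact_force: [-0.1, -2.0, 1.3]
gripper_width: -0.001
grasp_force: 1.1
```

Snapped. I'll press 2 mm more to seat it, then back off, rise and measure.

Call:
{"fn": "drive_tool", "kwargs": {
  "increments": [
    {"claw":0.0,"dx":0,"dy":-0.001,"dz":0.0005,"wx":0,"wy":0,"wz":0},
    {"claw":0.0,"dx":0,"dy":-0.001,"dz":0.0,"wx":0,"wy":0,"wz":0},
    {"claw":0.0,"dx":0,"dy":0.006,"dz":0,"wx":0,"wy":0,"wz":0},
    {"claw":0.0,"dx":0,"dy":0.012,"dz":0,"wx":0,"wy":0,"wz":0},
    {"claw":0.0,"dx":0,"dy":0.01,"dz":-0.03,"wx":0,"wy":0,"wz":0},
    {"claw":0.0,"dx":0,"dy":0,"dz":-0.05,"wx":0,"wy":0,"wz":0},
    {"claw":0.0,"dx":0.025,"dy":-0.05,"dz":-0.035,"wx":0,"wy":0,"wz":0},
    {"claw":0.0,"dx":0.023,"dy":-0.055,"dz":-0.035,"wx":0,"wy":0,"wz":0},
    {"claw":0.0,"dx":0,"dy":0,"dz":-0.03,"wx":0,"wy":0,"wz":0},
    {"claw":0.0,"dx":0,"dy":0,"dz":0,"wx":0,"wy":0,"wz":0},
    {"claw":0.0,"dx":0,"dy":0,"dz":0,"wx":0,"wy":0,"wz":0}
  ]
}}

```text
t: 24.65
eef_pos: [0.4775, 0.1939, 0.2481]
tool_rot: [0.0, 0.993, 0.114, -0.001]
contact_force: [0.2, -0.1, -0.4]
gripper_width: 0.001
grasp_force: 0.0
```

```bash
python3 plan.py; python3 lid.py w9
```

```text
x,y,tip z: (np.float64(-0.0), np.float64(-11.4), np.float64(138.6)) yaw 13.081995348683531 F along ey,z -0.18525158230930508 -0.4069066179232047 24.65
[0.4774589  0.19389582 0.24806683] 13.081995348683531 [ 0.21763475 -0.13939465 -0.40690662] 24.65
plate 17142 [-0.00398632 -0.0007376   0.08785198] x -0.08804329400116728 0.08754719371605352 y -0.06048275330760714 0.06046960605710845
handle 1381 0.11585412362406139 ((0.898468017578125, 0.16074275970458984), (14.046882629394531, 83.40030670166016), 88.88179016113281)
clip 1 30 y [0.0027 0.0037 0.0054] z [-0.004  -0.0006  0.0017] slope [-1.735  0.006]
clip 2 504 y [0.0029 0.015  0.0267] z [0.0037 0.0055 0.0078] slope [0.052 0.005]
clip 3 25 y [0.0025 0.0039 0.007 ] z [-0.0246 -0.0023  0.0008] slope [-4.902  0.016]
clip 4 397 y [0.0031 0.0153 0.0267] z [0.0038 0.0056 0.0076] slope [0.058 0.005]
```

Clips 1 and 3 are both shut. Next is clip 2.

Call:
{"fn": "drive_tool", "kwargs": {
  "increments": [
    {"claw":0.0,"dx":0.023,"dy":0.036,"dz":0.02,"wx":0,"wy":0,"wz":0},
    {"claw":0.0,"dx":0.0225,"dy":0.0356,"dz":0.02,"wx":0,"wy":0,"wz":0},
    {"claw":0.0,"dx":0,"dy":0,"dz":0.04,"wx":0,"wy":0,"wz":0},
    {"claw":0.0,"dx":0,"dy":0,"dz":0.038,"wx":0,"wy":0,"wz":0},
    {"claw":0.0,"dx":0,"dy":0,"dz":0.0,"wx":0,"wy":0,"wz":0},
    {"claw":0.0,"dx":0,"dy":0,"dz":0.008,"wx":0,"wy":0,"wz":0},
    {"claw":0.0,"dx":0,"dy":0,"dz":0.006,"wx":0,"wy":0,"wz":0},
    {"claw":0.0,"dx":0,"dy":0,"dz":0.005,"wx":0,"wy":0,"wz":0},
    {"claw":0.0,"dx":0,"dy":0,"dz":0.004,"wx":0,"wy":0,"wz":0},
    {"claw":0.0,"dx":0,"dy":0,"dz":0.004,"wx":0,"wy":0,"wz":0},
    {"claw":0.0,"dx":0,"dy":0,"dz":0,"wx":0,"wy":0,"wz":0},
    {"claw":0.0,"dx":0,"dy":0.022,"dz":0,"wx":0,"wy":0,"wz":0},
    {"claw":0.0,"dx":0,"dy":0,"dz":0.018,"wx":0,"wy":0,"wz":0},
    {"claw":0.0,"dx":0,"dy":0,"dz":0,"wx":0,"wy":0,"wz":0}
  ]
}}

```text
t: 26.45
eef_pos: [0.5418, 0.1146, 0.0841]
tool_rot: [-0.0, 0.993, 0.115, -0.002]
contact_force: [-0.3, 1.0, -0.4]
gripper_width: 0.001
grasp_force: 0.0
```

```bash
python3 plan.py
```

```text
x,y,tip z: (np.float64(44.6), np.float64(-103.3), np.float64(-25.4)) yaw 13.165650204656677 F along ey,z 1.0550487839039815 -0.41520050092927197 26.45
```

Call:
{"fn": "drive_tool", "kwargs": {
  "increments": [
    {"claw":0.0,"dx":0,"dy":-0.003,"dz":0.001,"wx":0,"wy":0,"wz":0},
    {"claw":0.0,"dx":0,"dy":-0.002,"dz":0.0015,"wx":0,"wy":0,"wz":0},
    {"claw":0.0,"dx":0,"dy":-0.002,"dz":0.001,"wx":0,"wy":0,"wz":0},
    {"claw":0.0,"dx":0,"dy":-0.001,"dz":0,"wx":0,"wy":0,"wz":0},
    {"claw":0.0,"dx":0,"dy":-0.001,"dz":0,"wx":0,"wy":0,"wz":0},
    {"claw":0.0,"dx":0,"dy":-0.001,"dz":0,"wx":0,"wy":0,"wz":0},
    {"claw":0.0,"dx":0,"dy":-0.001,"dz":0,"wx":0,"wy":0,"wz":0},
    {"claw":0.0,"dx":0,"dy":-0.001,"dz":0,"wx":0,"wy":0,"wz":0}
  ]
}}

```text
t: 27.45
eef_pos: [0.5407, 0.1252, 0.0824]
tool_rot: [0.0, 0.993, 0.114, -0.0]
contact_force: [0.4, -4.7, -1.0]
gripper_width: -0.001
grasp_force: 2.1
```

Call:
{"fn": "drive_tool", "kwargs": {
  "increments": [
    {"claw":0.0,"dx":0,"dy":-0.001,"dz":0.0004,"wx":0,"wy":0,"wz":0},
    {"claw":0.0,"dx":0,"dy":-0.001,"dz":0.0004,"wx":0,"wy":0,"wz":0},
    {"claw":0.0,"dx":0,"dy":-0.001,"dz":0.0006,"wx":0,"wy":0,"wz":0},
    {"claw":0.0,"dx":0,"dy":-0.001,"dz":0.0006,"wx":0,"wy":0,"wz":0}
  ]
}}

```text
t: 27.95
eef_pos: [0.54, 0.1284, 0.0803]
tool_rot: [0.001, 0.993, 0.114, -0.0]
contact_force: [2.5, -7.2, 1.7]
gripper_width: 0.002
grasp_force: 3.4
```

Call:
{"fn": "drive_tool", "kwargs": {
  "increments": [
    {"claw":0.0,"dx":0,"dy":-0.001,"dz":0.0006,"wx":0,"wy":0,"wz":0},
    {"claw":0.0,"dx":0,"dy":-0.001,"dz":0.0006,"wx":0,"wy":0,"wz":0},
    {"claw":0.0,"dx":0,"dy":-0.001,"dz":0.0006,"wx":0,"wy":0,"wz":0}
  ]
}}

```text
t: 28.32
eef_pos: [0.5394, 0.1307, 0.0785]
tool_rot: [0.001, 0.994, 0.114, -0.0]
contact_force: [2.4, -8.1, 0.5]
gripper_width: 0.002
grasp_force: 3.9
```

Call:
{"fn": "drive_tool", "kwargs": {
  "increments": [
    {"claw":0.0,"dx":0,"dy":-0.001,"dz":0.0007,"wx":0,"wy":0,"wz":0},
    {"claw":0.0,"dx":0,"dy":-0.001,"dz":0.0007,"wx":0,"wy":0,"wz":0}
  ]
}}

```text
t: 28.58
eef_pos: [0.5389, 0.1324, 0.077]
tool_rot: [0.001, 0.994, 0.114, -0.0]
contact_force: [3.2, -8.3, -0.9]
gripper_width: 0.001
grasp_force: 4.0
```

Call:
{"fn": "drive_tool", "kwargs": {
  "increments": [
    {"claw":0.0,"dx":0,"dy":-0.001,"dz":0.001,"wx":0,"wy":0,"wz":0},
    {"claw":0.0,"dx":0,"dy":-0.001,"dz":0.001,"wx":0,"wy":0,"wz":0}
  ]
}}

```text
t: 28.82
eef_pos: [0.5381, 0.1365, 0.0751]
tool_rot: [0.0, 0.993, 0.114, -0.0]
contact_force: [0.2, -1.3, 0.8]
gripper_width: -0.003
grasp_force: 0.6
```

Snapped. Same seating press, then retract and measure.

Call:
{"fn": "drive_tool", "kwargs": {
  "increments": [
    {"claw":0.0,"dx":0,"dy":-0.001,"dz":0.0005,"wx":0,"wy":0,"wz":0},
    {"claw":0.0,"dx":0,"dy":-0.001,"dz":0.0,"wx":0,"wy":0,"wz":0},
    {"claw":0.0,"dx":0,"dy":0.006,"dz":0,"wx":0,"wy":0,"wz":0},
    {"claw":0.0,"dx":0,"dy":0.012,"dz":0,"wx":0,"wy":0,"wz":0},
    {"claw":0.0,"dx":0,"dy":0.01,"dz":-0.03,"wx":0,"wy":0,"wz":0},
    {"claw":0.0,"dx":0,"dy":0,"dz":-0.05,"wx":0,"wy":0,"wz":0},
    {"claw":0.0,"dx":-0.022,"dy":-0.05,"dz":-0.035,"wx":0,"wy":0,"wz":0},
    {"claw":0.0,"dx":-0.022,"dy":-0.055,"dz":-0.035,"wx":0,"wy":0,"wz":0},
    {"claw":0.0,"dx":0,"dy":0,"dz":-0.03,"wx":0,"wy":0,"wz":0},
    {"claw":0.0,"dx":0,"dy":0,"dz":0,"wx":0,"wy":0,"wz":0},
    {"claw":0.0,"dx":0,"dy":0,"dz":0,"wx":0,"wy":0,"wz":0}
  ]
}}

```text
t: 30.2
eef_pos: [0.4815, 0.1967, 0.2495]
tool_rot: [0.0, 0.993, 0.114, -0.0]
contact_force: [-0.1, 0.2, -0.5]
gripper_width: 0.0
grasp_force: 0.0
```

```bash
python3 plan.py; python3 lid.py w10
```

```text
x,y,tip z: (np.float64(4.5), np.float64(-9.6), np.float64(140.0)) yaw 13.091486242131388 F along ey,z 0.2376318868207094 -0.465748627403558 30.2
[0.48148411 0.1966857  0.24945415] 13.091486242131388 [-0.06110172  0.22975588 -0.46574863] 30.2
plate 16595 [-0.00440742 -0.0008844   0.08766771] x -0.08655713395992651 0.08776957515263162 y -0.060364695470539874 0.0604956455832044
handle 1331 0.11566064508117518 ((0.6286354064941406, 0.5926570892333984), (14.084342002868652, 83.60133361816406), 89.31407165527344)
clip 1 32 y [0.0026 0.004  0.0056] z [-0.0031 -0.0004  0.0024] slope [-1.557  0.006]
clip 2 28 y [0.0027 0.0038 0.0058] z [-0.0082 -0.0015  0.0002] slope [-2.374  0.007]
clip 3 21 y [0.0026 0.0037 0.0065] z [-0.0234 -0.0018  0.0003] slope [-5.176  0.016]
clip 4 403 y [0.0032 0.0158 0.0279] z [0.0036 0.0052 0.0075] slope [0.05  0.005]
```

Call:
{"fn": "drive_tool", "kwargs": {
  "increments": [
    {"claw":0.0,"dx":-0.0245,"dy":-0.046,"dz":0.02,"wx":0,"wy":0,"wz":0},
    {"claw":0.0,"dx":-0.0245,"dy":-0.0466,"dz":0.02,"wx":0,"wy":0,"wz":0},
    {"claw":0.0,"dx":0,"dy":0,"dz":0.04,"wx":0,"wy":0,"wz":0},
    {"claw":0.0,"dx":0,"dy":0,"dz":0.04,"wx":0,"wy":0,"wz":0},
    {"claw":0.0,"dx":0,"dy":0,"dz":0.0,"wx":0,"wy":0,"wz":0},
    {"claw":0.0,"dx":0,"dy":0,"dz":0.008,"wx":0,"wy":0,"wz":0},
    {"claw":0.0,"dx":0,"dy":0,"dz":0.006,"wx":0,"wy":0,"wz":0},
    {"claw":0.0,"dx":0,"dy":0,"dz":0.005,"wx":0,"wy":0,"wz":0},
    {"claw":0.0,"dx":0,"dy":0,"dz":0.004,"wx":0,"wy":0,"wz":0},
    {"claw":0.0,"dx":0,"dy":0,"dz":0.004,"wx":0,"wy":0,"wz":0},
    {"claw":0.0,"dx":0,"dy":0,"dz":0,"wx":0,"wy":0,"wz":0},
    {"claw":0.0,"dx":0,"dy":-0.022,"dz":0,"wx":0,"wy":0,"wz":0},
    {"claw":0.0,"dx":0,"dy":0,"dz":0.018,"wx":0,"wy":0,"wz":0},
    {"claw":0.0,"dx":0,"dy":0,"dz":0,"wx":0,"wy":0,"wz":0}
  ]
}}

```text
t: 32.0
eef_pos: [0.4068, 0.2964, 0.0834]
tool_rot: [0.001, 0.993, 0.115, -0.002]
contact_force: [1.0, -0.9, -0.2]
gripper_width: -0.002
grasp_force: 0.0
```

```bash
python3 plan.py
```

```text
x,y,tip z: (np.float64(-45.5), np.float64(104.5), np.float64(-26.1)) yaw 13.154308817009802 F along ey,z -1.0973953673399277 -0.2060181599557124 32.0
```

Call:
{"fn": "drive_tool", "kwargs": {
  "increments": [
    {"claw":0.0,"dx":0,"dy":0.003,"dz":0.001,"wx":0,"wy":0,"wz":0},
    {"claw":0.0,"dx":0,"dy":0.0025,"dz":0.001,"wx":0,"wy":0,"wz":0},
    {"claw":0.0,"dx":0,"dy":0.002,"dz":0.001,"wx":0,"wy":0,"wz":0},
    {"claw":0.0,"dx":0,"dy":0.001,"dz":0,"wx":0,"wy":0,"wz":0},
    {"claw":0.0,"dx":0,"dy":0.001,"dz":0,"wx":0,"wy":0,"wz":0},
    {"claw":0.0,"dx":0,"dy":0.001,"dz":0,"wx":0,"wy":0,"wz":0},
    {"claw":0.0,"dx":0,"dy":0.001,"dz":0,"wx":0,"wy":0,"wz":0},
    {"claw":0.0,"dx":0,"dy":0.001,"dz":0,"wx":0,"wy":0,"wz":0}
  ]
}}

```text
t: 33.0
eef_pos: [0.4107, 0.2866, 0.0824]
tool_rot: [-0.001, 0.993, 0.115, 0.0]
contact_force: [-0.2, 3.6, 0.1]
gripper_width: 0.001
grasp_force: 1.9
```

Call:
{"fn": "drive_tool", "kwargs": {
  "increments": [
    {"claw":0.0,"dx":0,"dy":0.001,"dz":0.0004,"wx":0,"wy":0,"wz":0},
    {"claw":0.0,"dx":0,"dy":0.001,"dz":0.0004,"wx":0,"wy":0,"wz":0},
    {"claw":0.0,"dx":0,"dy":0.001,"dz":0.0006,"wx":0,"wy":0,"wz":0},
    {"claw":0.0,"dx":0,"dy":0.001,"dz":0.0006,"wx":0,"wy":0,"wz":0}
  ]
}}

```text
t: 33.5
eef_pos: [0.4116, 0.2834, 0.0806]
tool_rot: [-0.001, 0.993, 0.115, 0.001]
contact_force: [-2.1, 6.9, 2.3]
gripper_width: -0.007
grasp_force: 3.4
```

Call:
{"fn": "drive_tool", "kwargs": {
  "increments": [
    {"claw":0.0,"dx":0,"dy":0.001,"dz":0.0006,"wx":0,"wy":0,"wz":0},
    {"claw":0.0,"dx":0,"dy":0.001,"dz":0.0006,"wx":0,"wy":0,"wz":0},
    {"claw":0.0,"dx":0,"dy":0.001,"dz":0.0006,"wx":0,"wy":0,"wz":0}
  ]
}}

```text
t: 33.88
eef_pos: [0.4122, 0.2812, 0.079]
tool_rot: [-0.002, 0.993, 0.115, 0.001]
contact_force: [-2.6, 8.2, 1.2]
gripper_width: 0.002
grasp_force: 4.0
```

Call:
{"fn": "drive_tool", "kwargs": {
  "increments": [
    {"claw":0.0,"dx":0,"dy":0.001,"dz":0.0007,"wx":0,"wy":0,"wz":0},
    {"claw":0.0,"dx":0,"dy":0.001,"dz":0.0007,"wx":0,"wy":0,"wz":0}
  ]
}}

```text
t: 34.12
eef_pos: [0.4126, 0.2795, 0.0776]
tool_rot: [-0.002, 0.993, 0.115, 0.001]
contact_force: [-1.7, 8.2, 1.4]
gripper_width: 0.001
grasp_force: 4.4
```

Call:
{"fn": "drive_tool", "kwargs": {
  "increments": [
    {"claw":0.0,"dx":0,"dy":0.001,"dz":0.0009,"wx":0,"wy":0,"wz":0},
    {"claw":0.0,"dx":0,"dy":0.001,"dz":0.0009,"wx":0,"wy":0,"wz":0}
  ]
}}

```text
t: 34.38
eef_pos: [0.413, 0.2775, 0.0757]
tool_rot: [-0.002, 0.993, 0.115, 0.001]
contact_force: [-2.5, 7.9, -0.7]
gripper_width: -0.003
grasp_force: 3.9
```

Call:
{"fn": "drive_tool", "kwargs": {
  "increments": [
    {"claw":0.0,"dx":0,"dy":0.001,"dz":0.001,"wx":0,"wy":0,"wz":0},
    {"claw":0.0,"dx":0,"dy":0.001,"dz":0.001,"wx":0,"wy":0,"wz":0}
  ]
}}

```text
t: 34.62
eef_pos: [0.4138, 0.2739, 0.0735]
tool_rot: [-0.0, 0.993, 0.115, 0.0]
contact_force: [-1.8, 4.0, 3.1]
gripper_width: 0.001
grasp_force: 2.9
```

Call:
{"fn": "drive_tool", "kwargs": {
  "increments": [
    {"claw":0.0,"dx":0,"dy":0.001,"dz":0.0005,"wx":0,"wy":0,"wz":0},
    {"claw":0.0,"dx":0,"dy":0.001,"dz":0.0,"wx":0,"wy":0,"wz":0},
    {"claw":0.0,"dx":0,"dy":-0.006,"dz":0,"wx":0,"wy":0,"wz":0},
    {"claw":0.0,"dx":0,"dy":-0.012,"dz":0,"wx":0,"wy":0,"wz":0},
    {"claw":0.0,"dx":0,"dy":-0.01,"dz":-0.03,"wx":0,"wy":0,"wz":0},
    {"claw":0.0,"dx":0,"dy":0,"dz":-0.05,"wx":0,"wy":0,"wz":0},
    {"claw":0.0,"dx":0.02,"dy":0.05,"dz":-0.035,"wx":0,"wy":0,"wz":0},
    {"claw":0.0,"dx":0.025,"dy":0.05,"dz":-0.035,"wx":0,"wy":0,"wz":0},
    {"claw":0.0,"dx":0,"dy":0,"dz":-0.03,"wx":0,"wy":0,"wz":0},
    {"claw":0.0,"dx":0,"dy":0,"dz":0,"wx":0,"wy":0,"wz":0},
    {"claw":0.0,"dx":0,"dy":0,"dz":0,"wx":0,"wy":0,"wz":0}
  ]
}}

```text
t: 36.0
eef_pos: [0.4707, 0.2146, 0.249]
tool_rot: [0.001, 0.993, 0.115, -0.001]
contact_force: [0.8, -0.1, 0.4]
gripper_width: 0.001
grasp_force: 0.0
```

```bash
python3 plan.py; python3 lid.py w11
```

```text
x,y,tip z: (np.float64(-1.9), np.float64(10.3), np.float64(139.5)) yaw 13.177537319903184 F along ey,z -0.3321380356938911 0.43683544116081485 36.0
[0.47070761 0.21461894 0.24895142] 13.177537319903184 [ 0.82236751 -0.14895437  0.43683544] 36.0
plate 17260 [-0.00419904 -0.00245278  0.08758525] x -0.08512182987859049 0.08750319890782639 y -0.06043206623405422 0.06040701408974263
handle 1364 0.11561469097632468 ((1.294830322265625, 0.06704902648925781), (82.85432434082031, 14.04747200012207), 0.05082689970731735)
clip 1 44 y [0.0026 0.004  0.0066] z [-0.0082 -0.0009  0.0016] slope [-1.978  0.007]
clip 2 24 y [0.0025 0.0036 0.0047] z [-0.0027 -0.0005  0.0015] slope [-1.746  0.006]
clip 3 16 y [0.0026 0.0035 0.0046] z [-0.0031 -0.0014  0.0008] slope [-1.928  0.006]
clip 4 31 y [0.0026 0.004  0.0059] z [-0.0058 -0.0003  0.0019] slope [-2.04   0.007]
```

View pics/w11.png

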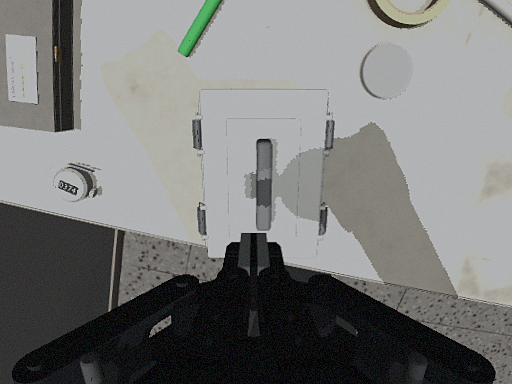

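The last view shows all four clips folded flat on the rim, at (197,132), (330,132), (203,219) and (323,219). The lid is level and the neighbouring items are where they were, so I'm handing in.

```bash
python3 -c "
from station import *
print(hand_in())"
```

```text
the job is handed in; nothing more can be done
None
```

The carrier is closed and the job is handed in at about 36 s: the lid lies level on the seal, and the clips snapped shut in the order 1, 3, 2, 4, with the highest push I read about 14 N against the 20 N limit.

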